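# Code the storm-shutter controller

## Task

Give the hut's storm-shutter radio controller its new address: slide its flush grey cover fully open and use the orange stylus, not your fingers, to set the five little white switches to on, off, on, on, off, counted from the left as seen from the robot (on is away from the robot, towards the white bar). Then stand the stylus back upright in the well of its wooden stand and slide the cover fully shut over the switches. Leave the mug, the handset, the screwdriver and the sunscreen bottle where they are.

Things in the scene. Friction and masses are not known exactly. Their poses are not given: they have to be found in the camera images.
- controller: Storm-shutter radio controller: ivory box screwed down flat, 150 (x) by 230 (y) by 46 mm high. Origin: centre of its underside; +x points away from the robot, +y to its left. Three round keys (3 mm proud, idle) on the half nearer the robot, grey sliding cover on the far half. Switch bay under the shut cover: x -2 to +42 mm, y -70 to -6 mm, floor 22 mm above the table.
- cover (a joint): Position of the sliding cover: 0 = fully shut (over the bay), 0.072 m = fully open (slid along the controller's +y, to the left). About 1.2 N of sliding friction; it stays where it is left and cannot be lifted or pressed in.
- cover_mid (a point): Centre of the cover's top face; moves with the cover. A flat grey plate, 51 mm (x) by 73 mm (y), 4 mm thick, in a recess, flush with the top of the box 46 mm above the table; no handle or edge to push: press down on it and drag. Axes as the controller's.
- code_bank: Red bank of five little side-by-side slide switches in the bay, 26 mm (x) by 52 mm (y) by 10 mm high, fixed. Origin: centre of its underside; axes as the controller's. A white bar is printed along its on side.
- bank_face (a point): Centre of the bank's bare flat top face, 14 mm below the top of the box; axes as the controller's. White nubs, 4 x 4 mm, 6.5 mm tall, stand on it at y = +18, +9, 0, -9, -18 mm (switch1, leftmost seen from the robot, to switch5), at x = -3 mm when off, +3 mm when on. White bar at x = +11 mm. A nub is moved by pushing its side along x with the stylus tip reaching down beside it.
- switch1 (a joint): Switch 1 from the left: 0 = off (towards the robot), 0.006 m = on (away from the robot, towards the white bar). Stays where it is left, and may be found part-way; about 0.7 N moves it.
- switch2 (a joint): Switch 2 from the left: 0 = off (towards the robot), 0.006 m = on (away from the robot, towards the white bar). Stays where it is left, and may be found part-way; about 0.7 N moves it.
- switch3 (a joint): Switch 3 from the left: 0 = off (towards the robot), 0.006 m = on (away from the robot, towards the white bar). Stays where it is left, and may be found part-way; about 0.7 N moves it.
- switch4 (a joint): Switch 4 from the left: 0 = off (towards the robot), 0.006 m = on (away from the robot, towards the white bar). Stays where it is left, and may be found part-way; about 0.7 N moves it.
- switch5 (a joint): Switch 5 from the left: 0 = off (towards the robot), 0.006 m = on (away from the robot, towards the white bar). Stays where it is left, and may be found part-way; about 0.7 N moves it.
- stylus_grip (a point): Centre of the stylus's orange handle: square, 12 x 12 mm, 70 mm long (35 mm above and below this point), sides along the stylus's x and y, z up along the stylus. The stylus (22 g) stands tip down in its stand at the start. Below the handle come a round collar (20 mm across, 4 mm thick) and a shaft (42 mm long, 6 mm thick, its last 12 mm 3.5 mm thick).
- stylus_tip (a point): Very tip of the stylus, 81 mm below the handle's centre along the stylus (rounded, 3.5 mm thick).
- stylus_collar (a point): Centre of the underside of the stylus's collar, 42 mm above the tip; it rests on the top of the stand when the stylus is put away.
- well_mouth (a point): Centre of the mouth of the stand's well. The stand is a fixed dark wooden block, 70 x 70 x 50 mm high, with one round vertical well, 11 mm wide and 46 mm deep, in the middle of its top; this point is on its top face, z up. The stand may hold either of the two places beside the controller.
- mug: Bystander: blue mug, 80 mm across, 85 mm high, handle on its +y side; may hold either of the two places beside the controller. Origin: centre of its underside.
- handset: Bystander: white shutter handset lying flat, 135 x 46 x 20 mm. Origin: centre of its underside.
- screwdriver: Bystander: screwdriver lying flat, 160 mm long. Origin: centre of its underside.
- sunscreen: Bystander: upright yellow bottle, 52 mm across, 150 mm high. Origin: centre of its underside.
- stylus: The whole stylus; origin at its tip.
There are look-alikes about, which are no part of the job. Of the things shaped like the stylus, the orange one is meant.

How it is judged:
By the outcome, as a careful person would: the job done as asked, in the order asked, and still so for the second after the job is handed in, with the robot touching nothing.
It also fails if it takes over 72 s, if anything falls off the work surface, if the arm or the gripper's body presses on something with over 40 N, if the wrist force passes 120 N, or if a joint passes its speed limit or range.

## Robot

A 6-joint arm with a two-finger parallel gripper is mounted at the origin on the work surface. World frame = base frame: x ahead of the robot, y to its left, z up, the work surface at z = 0. Lengths are in m, angles in rad, forces in N, time in s.
With the tool pointing down it reaches from about 0.3 to 0.875 m from the base axis. Payload 6.4 kg.
Tool frame: the origin (TCP) lies midway between the tips of the shut fingers; the grasp point (between the pads) lies 19 mm behind it; z points along the fingers, y is the line along which they close (so a half turn about z gives the same grasp; the last joint's range is limited). The gripper opens to 85 mm and grips with 20 to 120 N. Pads are 22 mm wide; open, the fingers measure 114 mm over their backs; the gripper's body (76 mm by 85 mm) begins 54 mm behind the grasp point. The pads swing forward as they close: fully open they stand 13 mm farther back than shut.
Start: joints at [-1.425, 0.181, 1.607, -0, 1.354, -0.206], TCP at [0.198, -0.54, 0.231] pointing down, gripper open.
Joint ranges: [-2.99, 2.99], [-0.89, 2.07], [0.3, 2.58], [-1.14, 4.28], [0, 2.63], [-3.12, 3.12]. Speed limits (rad/s): [2.57, 2.57, 3.01, 3.14, 3.14, 3.14].

## Interface

Orientations are given as a unit quaternion [w, x, y, z].
In Python, from bench import status, camera, ctrl gives the robot as it stands. The module is installed in compiled form; this text tells all that it offers.
- The arm moves only by the shell command python3 -m handwheel 'ROWS'. ROWS is JSON, a list that holds one entry, the list of rows, each a list of 7 numbers: the opening, from -1 (shut) to 1 (fully open), then the shift along the tool's x, y, z in cm, then the turn, a rotation vector about the tool's x, y, z in degrees. A call has 1 to 10 rows; each row is the pose to reach, as a shift and turn from the pose commanded when the call began, along the tool's axes at that moment; what a row does not reach only later rows make up. A row lasts 1/8 s, in which the tool goes at most 62.5 mm and 10.7 degrees, less where a joint would pass 70% of its speed; a pose out of reach is approached as far as the arm can. A call with a gripper value outside its range is refused whole. The fingers move at their own pace and stop on an object; the grip force is fixed at half the most. Time passes only in rows, so rows that repeat a pose let the fingers close. It gives the time, the measured TCP pose, the force, the opening and the grip force at its end, in the units of the state.
- status.get_obs(): the state, without advancing time (a new reading comes with each control period).
- camera(name): name is "side" or "top" or "wrist"; returns a dict with "frame" (420x560x3 uint8, blue, green, red), "depth" (420x560 float32, m along the optical axis (not along the pixel's ray), 0 where there is no reading), "fx", "fy", "cx", "cy" (pixels), "extrinsics" (4x4, takes a point from camera to world coordinates); the wrist camera has in their place "hand_eye" (4x4, takes a point from camera to tool coordinates, whose origin is the TCP and whose axes are the flange's). Camera axes: x right, y down, z forward; pixel columns grow to the right and rows downward; lengths in m; the calibration is good to about 2 mm. A picture is of the moment at which its call begins: read the wrist's pose just before it.
- ctrl.hand_in(): hands the job in; it is judged then, once.
The state is a dict: "time_s": time; "q": joint angles; "dq": joint speeds; "joint_efforts": joint torques, N m; "eef_pos": TCP position; "eef_rot": TCP orientation; "wrist_force": force on the tool from outside, world axes, zero at the start; "torque": the same for the moment, N m; "opening": opening from 0.0 (shut) to 1.0 (fully open); "grasp_force": force on a finger pad.
Only numpy, scipy, OpenCV 4.12 (cv2) and the standard library are available. Lean on these libraries where they do the work, as an engineer would, in place of code of your own. Each camera call takes 0.05 s, during which the arm holds its last target. There are 200 camera calls.

## Working session

There is one attempt and no reset: what is moved stays moved. The work goes in short steps, Python scripts to look and compute and a shell command to move; the robot and the scene stay as the last step left them, time stands still between calls to the robot, and variables do not carry over. Pictures are saved under pics/ and viewed, at most 10 in all, crops included, and the job is handed in when it is done.

```bash
mkdir -p pics; cat > h.py <<'E'
import numpy as np,cv2,json
from bench import status,camera,ctrl
from scipy.spatial.transform import Rotation as R
def snap(n,f):
    o=status.get_obs(); c=camera(n); cv2.imwrite('pics/%s.png'%f,c['frame'])
    if n=='wrist':
        w,x,y,z=o['eef_rot']; T=np.eye(4); T[:3,:3]=R.from_quat([x,y,z,w]).as_matrix(); T[:3,3]=o['eef_pos']
        E=T@c['hand_eye']
    else: E=c['extrinsics']
    np.savez('pics/%s.npz'%f,d=c['depth'],E=E,K=[c['fx'],c['fy'],c['cx'],c['cy']]); return c
def pt(f,u,v,z=None):
    """world point at pixel; with plane height z if given"""
    a=np.load('pics/%s.npz'%f); fx,fy,cx,cy=a['K']; E=a['E']
    r=np.array([(u-cx)/fx,(v-cy)/fy,1])
    if z is None: s=np.median(a['d'][int(v)-1:int(v)+2,int(u)-1:int(u)+2])
    else: s=(z-E[2,3])/(E[:3,:3]@r)[2]
    return E[:3,:3]@(r*s)+E[:3,3]
def proj(f,P):
    a=np.load('pics/%s.npz'%f); fx,fy,cx,cy=a['K']; p=np.linalg.inv(a['E'])@np.append(P,1)
    return fx*p[0]/p[2]+cx,fy*p[1]/p[2]+cy
E
python3 - <<'E'
from h import *
for n in ['top','side']:
    c=snap(n,n); print(c['extrinsics'].round(3).tolist(),c['fx'])
o=status.get_obs(); print(o)
E
```

```text
[[-0.007, -0.992, 0.123, 0.392], [-1.0, 0.009, 0.015, -0.007], [-0.016, -0.123, -0.992, 0.977], [0.0, 0.0, 0.0, 1.0]] 428.09534287653776
[[-0.87, -0.33, 0.366, 0.22], [-0.493, 0.589, -0.641, 0.558], [-0.004, -0.738, -0.675, 0.665], [0.0, 0.0, 0.0, 1.0]] 412.22658224852563
{'time_s': 0.1, 'q': array([-1.42530323e+00,  1.81482158e-01,  1.60790165e+00,  2.00983218e-05,
        1.35382239e+00, -2.06279397e-01]), 'dq': array([-0.00065253, -0.00227074, -0.00157662,  0.0008474 , -0.00189213,
       -0.00185607]), 'joint_efforts': array([ 5.95769689e-04, -4.45875084e+01, -3.52239203e+01, -1.51210488e-04,
        4.13552843e-03,  4.92629749e-05]), 'eef_pos': array([ 0.19808281, -0.53927122,  0.23046866]), 'eef_rot': array([-8.06104780e-04,  9.84571909e-01,  1.74978583e-01,  3.43239391e-05]), 'wrist_force': array([ 0.19406876,  0.25798907, -0.27988212]), 'torque': array([ 0.03372019, -0.00732967,  0.02341049]), 'grasp_force': 0.0, 'opening': 0.9984025820701925}
```

View pics/top.png

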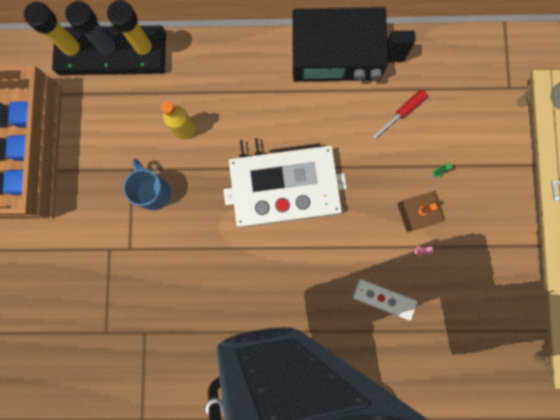

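View pics/side.png

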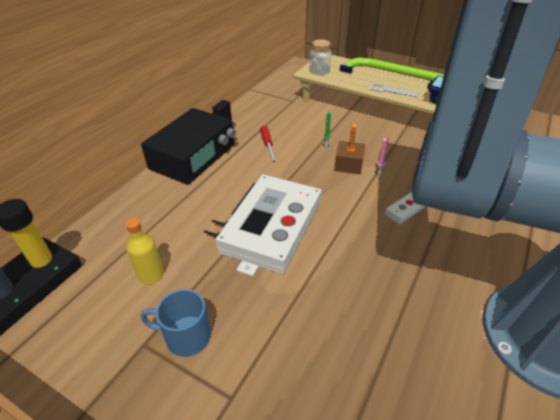

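```bash
python3 - <<'E'
from h import *
im=cv2.imread('pics/top.png')
a=cv2.resize(im[140:235,215:350],None,fx=5,fy=5,interpolation=cv2.INTER_CUBIC)
cv2.imwrite('pics/c1.png',a)
b=cv2.resize(im[150:265,390:460],None,fx=5,fy=5,interpolation=cv2.INTER_CUBIC)
cv2.imwrite('pics/c2.png',b)
E
```

```text
(no output)
```

View pics/c1.png

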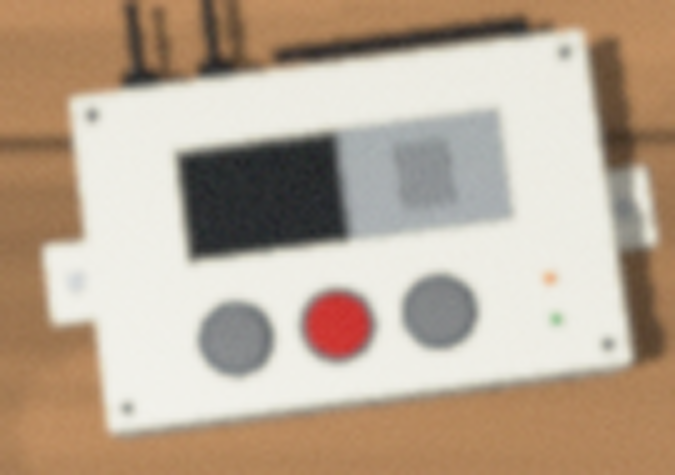

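View pics/c2.png

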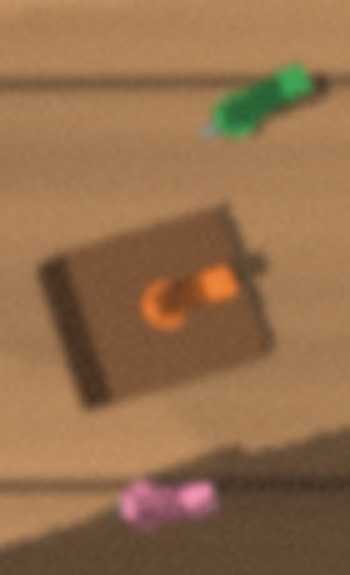

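```bash
python3 - <<'E'
from h import *
def C(u,v,ox,oy): return (u+.5)/5-.5+ox,(v+.5)/5-.5+oy
def show(n,L,o,z):
    P=np.array([pt('top',*C(*l,*o),z) for l in L]); print(n,P.round(4).tolist(),'mean',P.mean(0).round(4))
    if len(L)==4:
        e=[np.linalg.norm(P[i]-P[(i+1)%4]) for i in range(4)]
        # side 0->1 runs to the right (-y); side 0->3 toward robot
        d1=P[0]-P[1]+P[3]-P[2]; d2=P[0]-P[3]+P[1]-P[2]
        print(' sides',np.round(e,4),'yaw',np.degrees([np.arctan2(-d1[0],d1[1]),np.arctan2(d2[1],d2[0])]).round(2))
o1=(215,140);o2=(390,150)
show('box',[(70,97),(583,30),(635,365),(110,432)],o1,.046)
show('cover',[(335,135),(497,110),(513,215),(347,238)],o1,.046)
show('stand',[(65,258),(228,205),(272,350),(105,402)],o2,.05)
show('collar',[(163,305)],o2,.054)
show('handletop',[(220,283)],o2,.05+.039+.035+.0)
show('green',[(297,80)],o2,.116); show('pink',[(200,497)],o2,.116)
for p in [(285,168),(300,200),(412,215)]: print('depth',pt('top',*p))
E
```

```text
box [[0.6225, 0.1288, 0.046], [0.6506, -0.1, 0.046], [0.5001, -0.1196, 0.046], [0.4727, 0.11, 0.046]] mean [0.5615 0.0048 0.046 ]
 sides [0.2306 0.1518 0.2312 0.1511] yaw [6.9  7.29]
cover [[0.604, 0.0108, 0.046], [0.6146, -0.0612, 0.046], [0.5672, -0.0675, 0.046], [0.5576, 0.0058, 0.046]] mean [ 0.5858 -0.028   0.046 ]
 sides [0.0728 0.0478 0.0739 0.0467] yaw [7.88 6.87]
stand [[0.5234, -0.2522, 0.05], [0.5461, -0.324, 0.05], [0.4824, -0.3397, 0.05], [0.4605, -0.2668, 0.05]] mean [ 0.5031 -0.2957  0.05  ]
 sides [0.0752 0.0656 0.0761 0.0646] yaw [17.14 13.47]
collar [[0.5019, -0.2925, 0.054]] mean [ 0.5019 -0.2925  0.054 ]
handletop [[0.5022, -0.2939, 0.124]] mean [ 0.5022 -0.2939  0.124 ]
green [[0.5865, -0.332, 0.116]] mean [ 0.5865 -0.332   0.116 ]
pink [[0.4174, -0.2844, 0.116]] mean [ 0.4174 -0.2844  0.116 ]
depth [0.60078474 0.00328827 0.04586632]
depth [ 0.52819032 -0.02902792  0.04974156]
depth [ 0.49307686 -0.27142808  0.04944542]
```

```bash
cat >> h.py <<'E'
def cur():
    o=status.get_obs(); w,x,y,z=o['eef_rot']; return np.array(o['eef_pos']),R.from_quat([x,y,z,w]),o
def yawR(a): # tool down, tool x at world angle a deg
    a=np.radians(a); c,s=np.cos(a),np.sin(a); return R.from_matrix(np.array([[c,s,0],[s,-c,0],[0,0,-1]]))
def go(*targets):
    """targets (x,y,z,yaw): print shift cm, turn deg from the present pose"""
    p,r,o=cur()
    for t in targets:
        d=r.inv().apply(np.array(t[:3])-p)*100; v=(r.inv()*yawR(t[3])).as_rotvec(degrees=True)
        print(t,'->',d.round(2).tolist(),v.round(2).tolist())
E
python3 - <<'E'
from h import *
go((.30,-.35,.28,15),(.586,-.029,.20,7),(.586,-.029,.09,7))
E
```

```text
(0.3, -0.35, 0.28, 15) -> [16.09, -14.26, -4.93] [-0.09, -0.02, 5.15]
(0.586, -0.029, 0.2, 7) -> [54.0, -34.53, 3.12] [-0.09, -0.01, 13.15]
(0.586, -0.029, 0.09, 7) -> [53.99, -34.51, 14.12] [-0.09, -0.01, 13.15]
```

```bash
python3 -m handwheel '[[[-1,5,-4.5,-3,0,0,2],[-1,10,-9,-5,0,0,4],[-1,16,-13,-5,0,0,5],[-1,21,-16,-4,0,0,6],[-1,26,-19,-2,0,0,7],[-1,31,-22,0,0,0,9],[-1,36,-25,1,0,0,11],[-1,42,-28,2,0,0,13],[-1,48,-31,3,0,0,13.1],[-1,54,-34.5,4,0,0,13.1]]]'; python3 -m handwheel '[[[-1,0,0,0,0,0,0],[-1,0,0,0,0,0,0],[-1,0,0,0,0,0,0]]]'; python3 - <<'E'
from h import *
snap('wrist','w1'); print(cur()[2]['wrist_force'])
go((.586,-.029,.06,7),(.586,-.029,.046,7))
E
```

```text
time_s: 1.35
eef_pos: [0.564, -0.0552, 0.1959]
eef_rot: [0.0, 0.998, 0.062, -0.0]
wrist_force: [0.5, -1.1, 0.5]
opening: -0.001
grasp_force: 0.0
time_s: 1.72
eef_pos: [0.5624, -0.0581, 0.1967]
eef_rot: [0.0, 0.998, 0.061, 0.0]
wrist_force: [0.1, -0.0, 0.5]
opening: 0.0
grasp_force: 0.0
[ 0.80539262  0.41988025 -0.31059461]
(0.586, -0.029, 0.06, 7) -> [2.68, -2.63, 13.69] [0.02, -0.02, -0.06]
(0.586, -0.029, 0.046, 7) -> [2.68, -2.63, 15.09] [0.02, -0.02, -0.06]
```

View pics/w1.png

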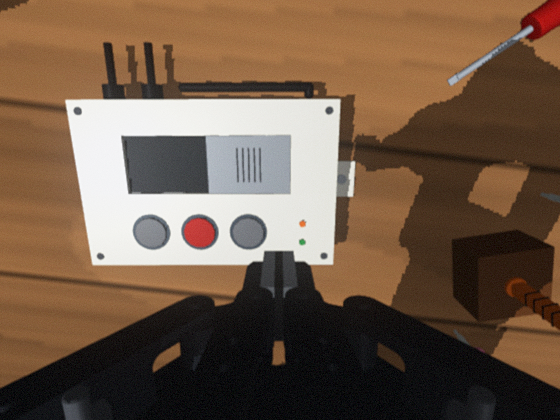

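```bash
python3 - <<'E'
from h import *
for L in [[(206,136),(291,136),(291,193),(209,194)],[(67,99),(340,99),(334,265),(92,265)]]:
    P=np.array([pt('w1',u,v,.046) for u,v in L]); d=P[0]-P[1]; print(P.round(4).tolist(),P.mean(0).round(4),np.degrees(np.arctan2(-d[0],d[1])))
E
python3 -m handwheel '[[[-1,2.7,-2.6,5,0,0,0],[-1,2.7,-2.6,9,0,0,0],[-1,2.7,-2.6,12,0,0,0],[-1,2.7,-2.6,14,0,0,0],[-1,2.7,-2.6,14,0,0,0],[-1,2.7,-2.6,14,0,0,0]]]'
```

```text
[[0.6079, 0.0085, 0.046], [0.6167, -0.0643, 0.046], [0.5669, -0.0708, 0.046], [0.5571, 0.0026, 0.046]] [ 0.5872 -0.031   0.046 ] 6.923132214652784
[[0.6241, 0.1258, 0.046], [0.6517, -0.1011, 0.046], [0.5018, -0.121, 0.046], [0.4741, 0.1092, 0.046]] [0.5629 0.0032 0.046 ] 6.933211045098115
time_s: 2.52
eef_pos: [0.5876, -0.0285, 0.058]
eef_rot: [0.0, 0.998, 0.061, 0.001]
wrist_force: [0.6, 0.2, 0.7]
opening: -0.004
grasp_force: 0.0
```

```bash
python3 -m handwheel '[[[-1,0,0,0.8,0,0,0],[-1,0,0,1.2,0,0,0],[-1,0,0,1.4,0,0,0],[-1,0,0,1.4,0,0,0]]]'
```

```text
time_s: 3.02
eef_pos: [0.5871, -0.028, 0.0459]
eef_rot: [0.0, 0.998, 0.062, 0.0]
wrist_force: [-9.8, 0.4, 24.4]
opening: 0.003
grasp_force: 12.4
```

```bash
python3 -m handwheel '[[[-1,0,0,-0.06,0,0,0],[-1,0,-1,-0.06,0,0,0],[-1,0,-2,-0.06,0,0,0],[-1,0,-3,-0.06,0,0,0],[-1,0,-4,-0.06,0,0,0],[-1,0,-5,-0.06,0,0,0],[-1,0,-6,-0.06,0,0,0],[-1,0,-7,-0.06,0,0,0],[-1,0,-7.6,-0.06,0,0,0],[-1,0,-7.6,-0.06,0,0,0]]]'
```

```text
time_s: 4.28
eef_pos: [0.5792, 0.0466, 0.046]
eef_rot: [0.001, 0.998, 0.062, 0.002]
wrist_force: [-3.3, -3.2, 15.7]
opening: -0.0
grasp_force: 7.6
```

```bash
python3 -m handwheel '[[[-1,0,0,-4,0,0,0],[-1,-2,2,-8,0,0,0],[-1,-4,7,-9,0,0,0],[-1,-6,9,-9,0,0,0],[-1,-6,9,-9,0,0,0],[-1,-6,9,-9,0,0,0]]]'; python3 - <<'E'
from h import *
c=snap('wrist','w2')
p=np.array([.562,.004]);a=np.radians(6.93)
f=lambda x,y,z:proj('w2',[.562+x*np.cos(a)-y*np.sin(a),.004+x*np.sin(a)+y*np.cos(a),z])
q=np.array([f(x,y,.032) for x in(-.01,.05) for y in (-.08,0.1)]);print(q)
u0,v0=q.min(0).astype(int);u1,v1=q.max(0).astype(int);u0=max(u0,0);v0=max(v0,0)
im=c['frame'][v0:v1,u0:u1];k=780/im.shape[1];print(u0,v0,k)
cv2.imwrite('pics/w2c.png',cv2.resize(im,None,fx=k,fy=k,interpolation=cv2.INTER_CUBIC))
E
```

```text
time_s: 5.03
eef_pos: [0.529, -0.0487, 0.1332]
eef_rot: [-0.0, 0.998, 0.061, 0.0]
wrist_force: [-0.4, 0.1, 0.1]
opening: -0.002
grasp_force: 0.0
[[319.18807413 172.87836724]
 [ 75.0907484  172.55781758]
 [322.16356821  86.41584757]
 [ 61.03028893  85.97260992]]
61 85 2.9885057471264367
```

View pics/w2c.png

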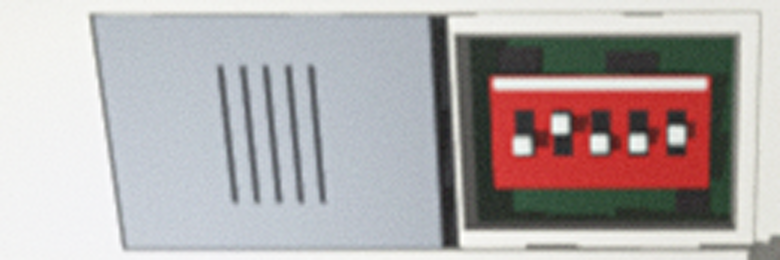

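```bash
python3 - <<'E'
from h import *
k=2.98851
C=lambda u,v:((u+.5)/k-.5+61,(v+.5)/k-.5+85)
def f(L,z):
    P=np.array([pt('w2',*C(*l),z) for l in L]); return P
for n,L,z in [('cover',[(92,15),(430,15),(443,247),(125,247)],.046),('bank',[(490,75),(710,75),(708,188),(493,188)],.032),('nubs',[(523,145),(561,125),(600,143),(638,142),(677,134)],.0385)]:
    P=f(L,z); d=P[0]-P[1]; print(n,P[:,:2].round(4).tolist(),P.mean(0).round(4),np.degrees(np.arctan2(-d[0],d[1])).round(2))
    a=np.radians(6.93); M=np.array([[np.cos(a),np.sin(a)],[-np.sin(a),np.cos(a)]])
    print('  ctrl frame mm',((P[:,:2]-[.562,.004])@M.T*1000).round(1).tolist())
# wrist pic w1 estimates of stand
print(pt('w1',515,287,.054))
# orange pixels in top picture
im=cv2.cvtColor(cv2.imread('pics/top.png'),cv2.COLOR_BGR2HSV)
go((.45,-.294,.2,15),(.50,-.294,.2,15))
E
```

```text
cover [[0.5995, 0.0811], [0.6085, 0.008], [0.5582, 0.0018], [0.5492, 0.0749]] [0.5789 0.0414 0.046 ] 7.02
  ctrl frame mm [[46.5, 72.0], [46.6, -1.7], [-4.0, -1.7], [-4.1, 71.9]]
bank [[0.5977, -0.0038], [0.604, -0.0551], [0.578, -0.0583], [0.5717, -0.0066]] [ 0.5878 -0.031   0.032 ] 7.02
  ctrl frame mm [[34.5, -12.1], [34.6, -63.8], [8.4, -63.7], [8.3, -11.7]]
nubs [[0.583, -0.0137], [0.5886, -0.022], [0.5857, -0.0314], [0.587, -0.0402], [0.5899, -0.049]] [ 0.5868 -0.0313  0.0385] 33.77
  ctrl frame mm [[18.7, -20.1], [23.3, -29.1], [19.2, -38.0], [19.4, -46.9], [21.3, -55.9]]
[ 0.50351243 -0.29407061  0.054     ]
(0.45, -0.294, 0.2, 15) -> [-10.88, 23.39, -6.7] [-0.01, -0.01, -7.91]
(0.5, -0.294, 0.2, 15) -> [-5.92, 24.01, -6.7] [-0.01, -0.01, -7.91]
```

```bash
python3 -m handwheel '[[[0,-2,5,-4,0,0,-2],[0,-4,10,-6.5,0,0,-4],[0,-7,15,-6.5,0,0,-6],[0,-9,20,-6.5,0,0,-8],[0,-10.9,23.4,-6.5,0,0,-8],[0,-10.9,23.4,-6.5,0,0,-8],[0,-10.9,23.4,-6.5,0,0,-8]]]'; python3 - <<'E'
from h import *
c=snap('wrist','w3')
u,v=proj('w3',[.502,-.294,.089]);print(u,v)
u0,v0=max(int(u)-100,0),max(int(v)-75,0)
cv2.imwrite('pics/w3c.png',cv2.resize(c['frame'][v0:v0+150,u0:u0+200],None,fx=4,fy=4,interpolation=cv2.INTER_CUBIC));print(u0,v0)
E
```

```text
time_s: 5.95
eef_pos: [0.4499, -0.2937, 0.1977]
eef_rot: [-0.001, 0.991, 0.131, -0.0]
wrist_force: [0.5, -0.6, -0.4]
opening: 0.501
grasp_force: 0.0
295.0898798714201 142.50394483258037
195 67
```

View pics/w3c.png

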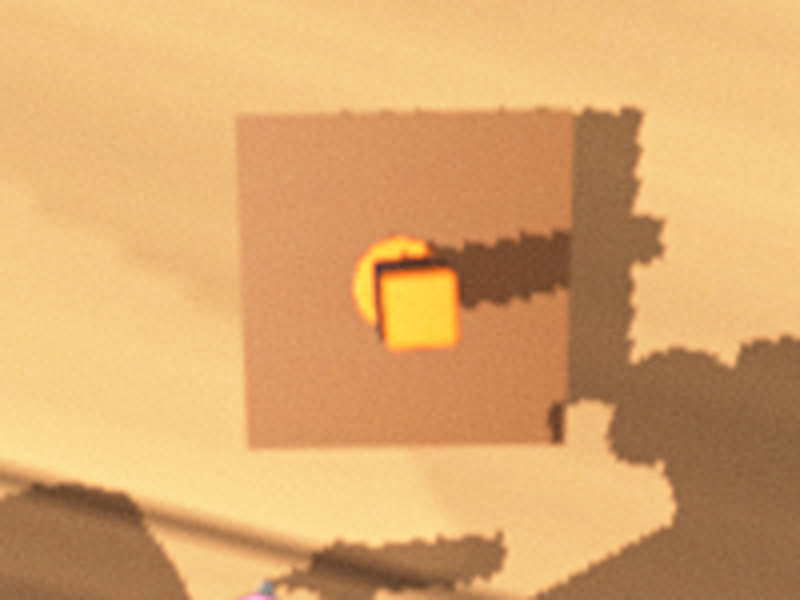

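```bash
python3 - <<'E'
from h import *
C=lambda u,v:((u+.5)/4-.5+195,(v+.5)/4-.5+67)
for n,L,z in [('stand',[(237,115),(574,112),(565,442),(249,447)],.05),('top',[(382,272),(458,267),(460,348),(386,350)],.124)]:
    P=np.array([pt('w3',*C(*l),z) for l in L]);d=P[0]-P[1];e=P[0]-P[3]; print(n,P.mean(0).round(4),[np.linalg.norm(P[i]-P[i-1]).round(4) for i in range(4)],np.degrees([np.arctan2(-d[0],d[1]),np.arctan2(e[1],e[0])]).round(2))
t=P.mean(0)
go((t[0],t[1],.15,16),(t[0],t[1],.07,16))
E
```

```text
stand [ 0.504  -0.2964  0.05  ] [np.float64(0.0693), np.float64(0.0696), np.float64(0.0688), np.float64(0.0697)] [15.55 16.12]
top [ 0.5038 -0.295   0.124 ] [np.float64(0.0123), np.float64(0.0121), np.float64(0.0127), np.float64(0.0119)] [18.74 18.61]
(np.float64(0.5037512348952802), np.float64(-0.2950024569589294), 0.15, 16) -> [5.15, 1.57, 4.78] [-0.05, -0.0, -0.85]
(np.float64(0.5037512348952802), np.float64(-0.2950024569589294), 0.07, 16) -> [5.15, 1.58, 12.78] [-0.05, -0.0, -0.85]
```

```bash
python3 -m handwheel '[[[0,5.1,1.6,2,0,0,-2],[0,5.1,1.6,5,0,0,-2],[0,5.1,1.6,8,0,0,-2],[0,5.1,1.6,11,0,0,-2],[0,5.1,1.6,12.7,0,0,-2],[0,5.1,1.6,12.7,0,0,-2],[0,5.1,1.6,12.7,0,0,-2]]]'; python3 -m handwheel '[[[-1,0,0,0,0,0,0],[-1,0,0,0,0,0,0],[-1,0,0,0,0,0,0],[-1,0,0,0,0,0,0],[-1,0,0,0,0,0,0],[-1,0,0,0,0,0,0]]]'
```

```text
time_s: 6.88
eef_pos: [0.5036, -0.2972, 0.0724]
eef_rot: [0.001, 0.989, 0.149, 0.001]
wrist_force: [0.3, -0.7, 0.2]
opening: 0.503
grasp_force: 0.0
time_s: 7.62
eef_pos: [0.5033, -0.2974, 0.0723]
eef_rot: [0.001, 0.989, 0.148, 0.001]
wrist_force: [-0.0, 1.6, 6.6]
opening: 0.136
grasp_force: 58.4
```

```bash
python3 - <<'E'
from h import *
p,r,o=cur(); print(p,r.as_quat(),o['q'])
np.savez('seat.npz',p=p,q=r.as_quat())
go((.5033,-.2974,.18,17),(.5878,-.031,.18,7))
E
python3 -m handwheel '[[[-1,0,0,-2,0,0,0],[-1,0,0,-5,0,0,0],[-1,0,0,-8,0,0,0],[-1,0,0,-10.8,0,0,0],[-1,0,0,-10.8,0,0,0]]]'
```

```text
[ 0.50327584 -0.29736765  0.07227204] [9.88948079e-01 1.48260187e-01 5.57823979e-04 5.50304604e-04] [-7.36675449e-01  3.89206276e-01  1.69618682e+00  1.92207118e-04
  1.05464134e+00  5.36408486e-01]
(0.5033, -0.2974, 0.18, 17) -> [0.01, 0.02, -10.77] [0.07, -0.05, 0.05]
(0.5878, -0.031, 0.18, 7) -> [15.9, -22.97, -10.79] [0.07, -0.06, 10.05]
time_s: 8.25
eef_pos: [0.5042, -0.2984, 0.183]
eef_rot: [0.003, 0.989, 0.148, 0.002]
wrist_force: [-0.3, -0.6, -1.0]
opening: 0.13
grasp_force: 58.4
```

```bash
python3 -m handwheel '[[[-1,4,-6,0,0,0,2],[-1,7,-11,0,0,0,4],[-1,10,-15,0,0,0,7],[-1,13,-19,0,0,0,9],[-1,15.9,-23,0,0,0,10],[-1,15.9,-23,3,0,0,10],[-1,15.9,-23,4.5,0,0,10],[-1,15.9,-23,4.5,0,0,10],[-1,15.9,-23,4.5,0,0,10]]]'; python3 - <<'E'
from h import *
c=snap('wrist','w4')
print(proj('w4',[.5878,-.031,.032]))
p,r,o=cur(); print(proj('w4',p+r.apply([0,0,.0643])))
cv2.imwrite('pics/w4c.png',cv2.resize(c['frame'][90:290,170:390],None,fx=3,fy=3,interpolation=cv2.INTER_CUBIC))
E
```

```text
time_s: 9.38
eef_pos: [0.5876, -0.0313, 0.1348]
eef_rot: [0.0, 0.998, 0.061, 0.0]
wrist_force: [0.3, -0.4, 0.0]
opening: 0.128
grasp_force: 58.5
(np.float64(275.8923606838105), np.float64(209.9908815765261))
(np.float64(276.09624507028394), np.float64(225.55755424278865))
```

View pics/w4c.png

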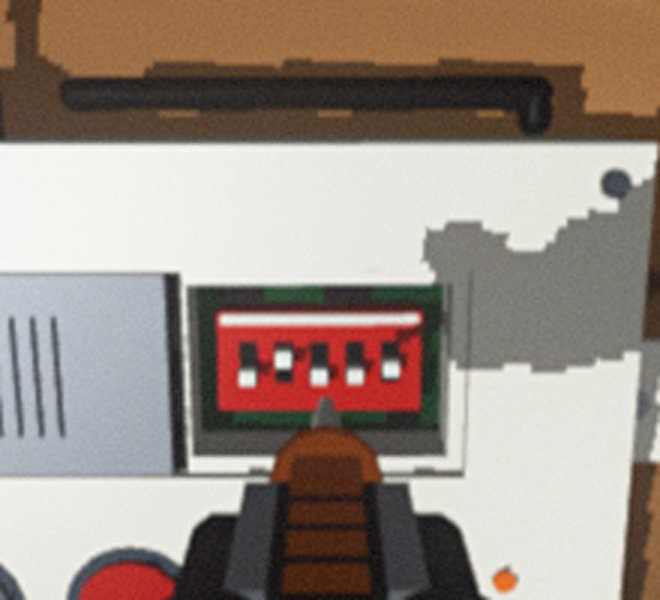

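```bash
python3 - <<'E'
from h import *
b=np.array([.5878,-.031]);a=np.radians(7);M=np.array([[np.cos(a),np.sin(a)],[-np.sin(a),np.cos(a)]])
u,v=(324.5)/3-.5+170,(398.5)/3-.5+90
for z in (.0685,.0705,.0725): print(z,(M@(pt('w4',u,v,z)[:2]-b)*1000).round(2))
p,r,o=cur(); print('tcp',(M@(p[:2]-b)*1000).round(2))
E
```

```text
0.0685 [ 1.55 -1.37]
0.0705 [ 2.18 -1.38]
0.0725 [ 2.8  -1.38]
tcp [-0.03 -0.31]
```

```bash
python3 -m handwheel '[[[-1,-1.2,-1.95,0,0,0,0],[-1,-1.2,-1.95,1.3,0,0,0],[-1,-1.2,-1.95,2.6,0,0,0],[-1,-1.2,-1.95,2.6,0,0,0],[-1,-1.2,-1.95,2.6,0,0,0]]]'; python3 - <<'E'
from h import *
c=snap('wrist','w5')
p,r,o=cur(); print(proj('w5',p+r.apply([.0022,.0011,.0643])))
q=proj('w5',[.5878,-.031,.032]);print(q); u,v=int(q[0])-70,int(q[1])-50;print(u,v)
cv2.imwrite('pics/w5c.png',cv2.resize(c['frame'][v:v+110,u:u+140],None,fx=5,fy=5,interpolation=cv2.INTER_CUBIC))
E
```

```text
time_s: 10.05
eef_pos: [0.5732, -0.013, 0.108]
eef_rot: [-0.0, 0.998, 0.061, -0.0]
wrist_force: [-0.3, -0.3, 0.3]
opening: 0.134
grasp_force: 58.5
(np.float64(277.6518789440413), np.float64(222.41507333626154))
(np.float64(305.07313246292944), np.float64(203.15849931498812))
235 153
```

View pics/w5c.png

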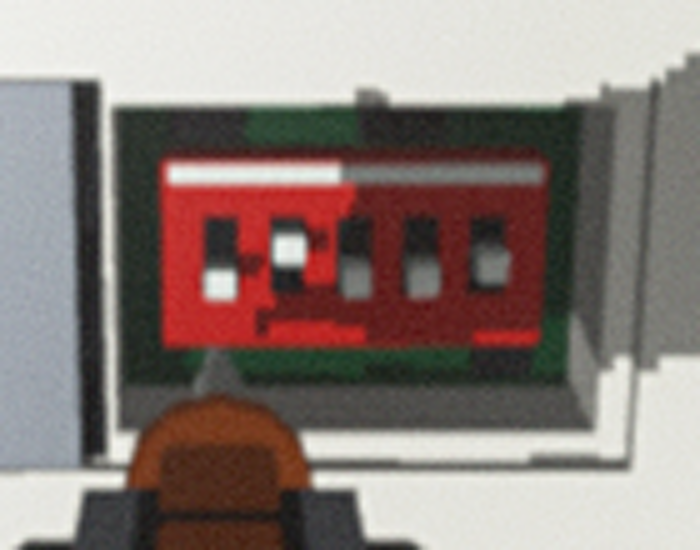

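```bash
python3 -m handwheel '[[[-1,0,0,0.5,0,0,0],[-1,0,0,0.9,0,0,0],[-1,0,0,0.9,0,0,0]]]'; python3 -m handwheel '[[[-1,0.3,0,0,0,0,0],[-1,0.6,0,0,0,0,0],[-1,0.8,0,0,0,0,0],[-1,1,0,0,0,0,0],[-1,1,0,0,0,0,0]]]';
```

```text
time_s: 10.48
eef_pos: [0.5726, -0.0124, 0.0986]
eef_rot: [-0.0, 0.998, 0.062, -0.0]
wrist_force: [0.1, 0.6, -1.1]
opening: 0.13
grasp_force: 58.5
time_s: 11.1
eef_pos: [0.583, -0.0113, 0.0991]
eef_rot: [-0.0, 0.998, 0.062, 0.0]
wrist_force: [-0.4, -0.1, 0.6]
opening: 0.133
grasp_force: 58.6
```

```bash
python3 -m handwheel '[[[-1,0.07,0,0,0,0,0],[-1,0.14,0,0,0,0,0],[-1,0.14,0,0,0,0,0]]]'
```

```text
time_s: 11.48
eef_pos: [0.5836, -0.0111, 0.0988]
eef_rot: [-0.0, 0.998, 0.062, -0.001]
wrist_force: [-3.6, -1.0, 0.3]
opening: 0.128
grasp_force: 58.7
```

```bash
python3 -m handwheel '[[[-1,-0.6,0.05,0,0,0,0],[-1,-1.1,0.05,0,0,0,0],[-1,-1.1,1.1,0,0,0,0],[-1,-1.1,1.87,0,0,0,0],[-1,-1.1,1.87,0,0,0,0],[-1,-0.7,1.87,0,0,0,0],[-1,-0.4,1.87,0,0,0,0],[-1,-0.2,1.87,0,0,0,0],[-1,0.0,1.87,0,0,0,0],[-1,0.0,1.87,0,0,0,0]]]'
python3 -m handwheel '[[[-1,-0.6,0,0,0,0,0],[-1,-1.1,0,0,0,0,0],[-1,-1.1,0.9,0,0,0,0],[-1,-1.1,0.9,0,0,0,0],[-1,-0.7,0.9,0,0,0,0],[-1,-0.4,0.9,0,0,0,0],[-1,-0.2,0.9,0,0,0,0],[-1,0.0,0.9,0,0,0,0],[-1,0,0.9,0,0,0,0]]]'
```

```text
time_s: 12.72
eef_pos: [0.5859, -0.0295, 0.0987]
eef_rot: [-0.0, 0.998, 0.062, -0.001]
wrist_force: [-2.8, 1.0, -0.2]
opening: 0.129
grasp_force: 58.8
time_s: 13.85
eef_pos: [0.587, -0.0385, 0.0987]
eef_rot: [-0.0, 0.998, 0.062, -0.001]
wrist_force: [-2.4, 0.0, 0.6]
opening: 0.129
grasp_force: 58.8
```

```bash
python3 -m handwheel '[[[-1,-0.4,0,0,0,0,0],[-1,-0.4,0,-1.2,0,0,0],[-1,-0.4,0,-1.3,0,0,0],[-1,0.3,0.9,-1.3,0,0,0],[-1,1.05,0.9,-1.3,0,0,0],[-1,1.05,0.9,-1.3,0,0,0],[-1,1.05,0.9,-0.6,0,0,0],[-1,1.05,0.9,0,0,0,0],[-1,1.05,0.9,0,0,0,0]]]'
python3 -m handwheel '[[[-1,-0.3,0,0,0,0,0],[-1,-0.6,0,0,0,0,0],[-1,-0.8,0,0,0,0,0],[-1,-1,0,0,0,0,0],[-1,-1.05,0,0,0,0,0],[-1,-1.05,0,0,0,0,0]]]'
```

```text
time_s: 14.98
eef_pos: [0.5983, -0.046, 0.098]
eef_rot: [-0.0, 0.998, 0.062, -0.001]
wrist_force: [0.3, 0.1, 0.0]
opening: 0.127
grasp_force: 58.6
time_s: 15.72
eef_pos: [0.5889, -0.0476, 0.0993]
eef_rot: [0.0, 0.998, 0.062, 0.0]
wrist_force: [1.1, 0.3, 0.4]
opening: 0.132
grasp_force: 58.6
```

```bash
python3 -m handwheel '[[[-1,-0.07,0,0,0,0,0],[-1,-0.12,0,0,0,0,0],[-1,-0.12,0,0,0,0,0]]]'
```

```text
time_s: 16.1
eef_pos: [0.5881, -0.0477, 0.0994]
eef_rot: [0.0, 0.998, 0.061, 0.001]
wrist_force: [3.7, 0.8, -0.4]
opening: 0.13
grasp_force: 58.6
```

```bash
python3 -m handwheel '[[[-1,0.5,0,0,0,0,0],[-1,1.05,0,0,0,0,0],[-1,1.05,-1.2,0,0,0,0],[-1,1.05,-2.7,0,0,0,0],[-1,1.05,-2.7,0,0,0,0],[-1,0.7,-2.7,0,0,0,0],[-1,0.4,-2.7,0,0,0,0],[-1,0.2,-2.7,0,0,0,0],[-1,0,-2.7,0,0,0,0],[-1,0,-2.7,0,0,0,0]]]'
```

```text
time_s: 17.35
eef_pos: [0.5848, -0.0211, 0.0995]
eef_rot: [0.0, 0.998, 0.061, 0.001]
wrist_force: [2.3, 1.3, -0.9]
opening: 0.131
grasp_force: 58.3
```

```bash
python3 -m handwheel '[[[-1,0.4,0,0,0,0,0],[-1,0.4,0,-2,0,0,0],[-1,0,0,-4,0,0,0],[-1,-3,1,-4,0,0,0],[-1,-3,1,-4,0,0,0],[-1,-3,1,-4,0,0,0]]]'; cat >> h.py <<'E'
def sw(f):
    im=cv2.imread('pics/%s.png'%f).astype(float); b=np.array([.5878,-.031]);a=np.radians(7);c,s=np.cos(a),np.sin(a)
    for i,y in enumerate([18,9,0,-9,-18]):
        row=[]
        for x in range(-7,8):
            u,v=proj(f,[b[0]+(x*c-y*s)/1e3,b[1]+(x*s+y*c)/1e3,.0385]); row.append(int(cv2.getRectSubPix(im.astype(np.float32),(3,3),(u,v))[...,:2].mean()))
        print(i+1,row)
E
python3 - <<'E'
from h import *
print('x -7..7'); snap('wrist','w6'); sw('w6'); print('before'); sw('w2')
p,r,o=cur(); s=np.load('seat.npz'); print(p,o['time_s'])
E
```

```text
time_s: 18.1
eef_pos: [0.5564, -0.0346, 0.1404]
eef_rot: [0.0, 0.998, 0.061, 0.001]
wrist_force: [-0.1, 0.2, -0.7]
opening: 0.129
grasp_force: 58.5
x -7..7
1 [53, 54, 54, 53, 53, 53, 51, 86, 165, 226, 238, 225, 160, 86, 56]
2 [51, 83, 158, 221, 234, 221, 163, 88, 52, 51, 51, 51, 51, 52, 52]
3 [47, 48, 48, 48, 46, 46, 47, 81, 158, 220, 233, 219, 154, 80, 49]
4 [46, 46, 46, 45, 44, 44, 44, 79, 157, 219, 233, 219, 155, 79, 46]
5 [43, 78, 154, 218, 231, 218, 159, 83, 46, 45, 44, 43, 45, 45, 44]
before
1 [53, 61, 130, 213, 237, 230, 180, 97, 53, 51, 51, 51, 53, 54, 55]
2 [51, 51, 50, 49, 48, 46, 69, 151, 223, 236, 227, 171, 88, 52, 51]
3 [47, 48, 92, 175, 226, 235, 209, 126, 56, 45, 46, 47, 48, 48, 48]
4 [47, 45, 76, 159, 223, 233, 209, 131, 60, 45, 46, 46, 48, 49, 47]
5 [46, 44, 43, 47, 97, 180, 225, 230, 207, 125, 54, 44, 46, 48, 48]
[ 0.55649909 -0.03455762  0.14007389] 18.15
```

```bash
python3 - <<'E'
from h import *
s=np.load('seat.npz');p,r,o=cur();rs=R.from_quat(s['q'])
for z in (.2,.15): 
    t=s['p'].copy();t[2]=z; print((r.inv().apply(t-p)*100).round(2),(r.inv()*rs).as_rotvec(degrees=True).round(2))
E
```

```text
[-8.5  25.43 -5.99] [ -0.03  -0.02 -10.  ]
[-8.51 25.43 -0.99] [ -0.03  -0.02 -10.  ]
```

```bash
python3 -m handwheel '[[[-1,-1,3,-4,0,0,-1],[-1,-3,8,-5,0,0,-3],[-1,-4.5,13,-5,0,0,-5],[-1,-6,18,-5,0,0,-7],[-1,-7.5,22.5,-5,0,0,-9],[-1,-8.5,25.4,-5,0,0,-10],[-1,-8.5,25.4,-3,0,0,-10],[-1,-8.5,25.4,-1,0,0,-10],[-1,-8.5,25.4,-1,0,0,-10],[-1,-8.5,25.4,-1,0,0,-10]]]'; python3 - <<'E'
from h import *
s=np.load('seat.npz');p,r,o=cur();rs=R.from_quat(s['q'])
print((r.inv().apply(s['p']-p)*100).round(2),(r.inv()*rs).as_rotvec(degrees=True).round(2))
snap('wrist','w7'); print(proj('w7',[.504,-.2964,.05]),proj('w7',p+r.apply([.0022,.0011,.0643])))
E
```

```text
time_s: 19.4
eef_pos: [0.5032, -0.2972, 0.1498]
eef_rot: [0.0, 0.989, 0.149, 0.0]
wrist_force: [0.3, -0.5, -1.2]
opening: 0.129
grasp_force: 58.6
[-0.    0.01  7.76] [-0.03  0.03  0.03]
(np.float64(275.4983572706013), np.float64(209.67005899520012)) (np.float64(277.7276573504796), np.float64(222.15989111286035))
```

```bash
python3 -m handwheel '[[[-1,0,0,1.5,0,0,0],[-1,0,0,3,0,0,0],[-1,0,0,3.8,0,0,0],[-1,0,0,4.6,0,0,0],[-1,0,0,4.6,0,0,0]]]'
```

```text
time_s: 20.08
eef_pos: [0.5021, -0.2967, 0.1022]
eef_rot: [-0.001, 0.989, 0.148, -0.0]
wrist_force: [-0.1, -1.0, -1.0]
opening: 0.134
grasp_force: 58.6
```

Tip is ~1 cm inside the mouth with no force; continue down.

```bash
python3 -m handwheel '[[[-1,0.05,0,1,0,0,0],[-1,0.08,0.05,1.8,0,0,0],[-1,0.08,0.05,2.5,0,0,0],[-1,0.08,0.05,2.9,0,0,0],[-1,0.08,0.05,2.9,0,0,0],[-1,0.08,0.05,2.9,0,0,0]]]'
```

```text
time_s: 20.82
eef_pos: [0.5035, -0.2973, 0.0742]
eef_rot: [-0.0, 0.989, 0.148, 0.0]
wrist_force: [0.7, 1.8, -0.2]
opening: 0.129
grasp_force: 58.7
```

```bash
python3 -m handwheel '[[[-1,0,0,0.18,0,0,0],[-1,0,0,0.18,0,0,0],[-1,0,0,0.18,0,0,0]]]';  python3 -m handwheel '[[[-0.5,0,0,0,0,0,0],[-0.2,0,0,0,0,0,0],[-0.1,0,0,0,0,0,0],[0,0,0,0,0,0,0],[0,0,0,0,0,0,0]]]'
```

```text
time_s: 21.2
eef_pos: [0.5035, -0.2973, 0.0724]
eef_rot: [0.0, 0.989, 0.148, 0.0]
wrist_force: [0.2, 0.4, 0.3]
opening: 0.129
grasp_force: 58.8
time_s: 21.82
eef_pos: [0.5035, -0.2973, 0.0723]
eef_rot: [-0.0, 0.989, 0.148, 0.0]
wrist_force: [0.6, 0.5, -0.6]
opening: 0.501
grasp_force: 0.0
```

```bash
python3 -m handwheel '[[[0,0,0,-2,0,0,0],[0,0,0,-6,0,0,0],[0,0,0,-10,0,0,0],[0,-5,0,-12,0,0,0],[0,-5,0,-12,0,0,0],[0,-5,0,-12,0,0,0]]]'; python3 - <<'E'
from h import *
c=snap('wrist','w8'); t=snap('top','t8'); s=snap('side','s8')
u,v=[int(i) for i in proj('w8',[.504,-.296,.08])]; a=cv2.resize(c['frame'][v-60:v+90,u-70:u+80],(390,390)); 
u,v=[int(i) for i in proj('s8',[.504,-.296,.08])]; b=cv2.resize(s['frame'][v-50:v+50,u-50:u+50],(390,390)); print(u,v)
cv2.imwrite('pics/v8.png',np.hstack([a,b]))
go((.5775,.04,.2,7),(.5775,.04,.06,7))
E
```

```text
time_s: 22.58
eef_pos: [0.456, -0.3122, 0.1933]
eef_rot: [0.001, 0.989, 0.148, 0.001]
wrist_force: [0.1, -0.1, -0.5]
opening: 0.5
grasp_force: 0.0
351 139
(0.5775, 0.04, 0.2, 7) -> [21.94, -30.02, -0.79] [-0.05, 0.02, 10.1]
(0.5775, 0.04, 0.06, 7) -> [21.95, -30.01, 13.21] [-0.05, 0.02, 10.1]
```

View pics/v8.png

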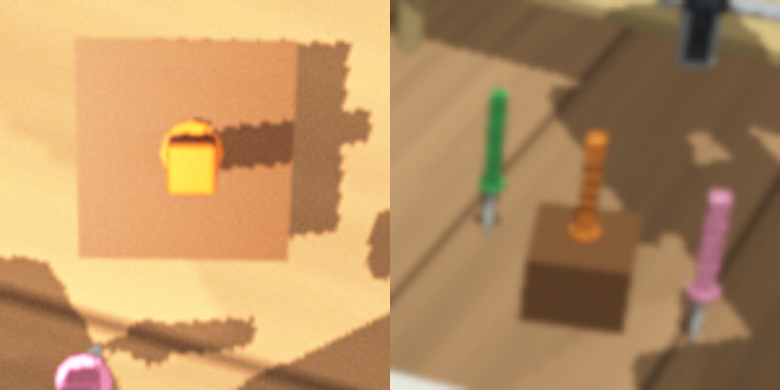

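```bash
python3 -m handwheel '[[[-1,3,-4,-1,0,0,2],[-1,6,-8,-1,0,0,4],[-1,9,-12,-1,0,0,6],[-1,12,-16,-1,0,0,8],[-1,15,-20,-1,0,0,10],[-1,18,-25,-1,0,0,10],[-1,22,-30,-1,0,0,10],[-1,22,-30,4,0,0,10],[-1,22,-30,8,0,0,10],[-1,22,-30,10,0,0,10]]]'; python3 -m handwheel '[[[-1,0,0,0,0,0,0],[-1,0,0,0,0,0,0]]]'; python3 - <<'E'
from h import *
go((.578,.041,.046,7))
E
```

```text
time_s: 23.98
eef_pos: [0.5761, 0.0408, 0.0887]
eef_rot: [-0.001, 0.998, 0.062, -0.003]
wrist_force: [-0.0, -1.2, 0.5]
opening: 0.0
grasp_force: 0.0
time_s: 24.22
eef_pos: [0.5787, 0.0396, 0.093]
eef_rot: [0.0, 0.998, 0.062, 0.0]
wrist_force: [0.6, 0.1, 1.2]
opening: 0.001
grasp_force: 0.0
(0.578, 0.041, 0.046, 7) -> [-0.06, -0.15, 4.7] [0.01, -0.05, 0.08]
```

```bash
python3 -m handwheel '[[[-1,0,0,2.5,0,0,0],[-1,0,0,4,0,0,0],[-1,0,0,4.6,0,0,0],[-1,0,0,4.75,0,0,0],[-1,0,0,4.75,0,0,0]]]'
```

```text
time_s: 24.85
eef_pos: [0.5782, 0.0393, 0.046]
eef_rot: [0.0, 0.998, 0.062, -0.0]
wrist_force: [-3.8, -0.5, 5.0]
opening: -0.003
grasp_force: 2.6
```

```bash
python3 -m handwheel '[[[-1,0,0,0.06,0,0,0],[-1,0,1,0.06,0,0,0],[-1,0,2,0.06,0,0,0],[-1,0,3,0.06,0,0,0],[-1,0,4,0.06,0,0,0],[-1,0,5,0.06,0,0,0],[-1,0,6,0.06,0,0,0],[-1,0,7,0.06,0,0,0],[-1,0,7.6,0.06,0,0,0],[-1,0,7.6,0.06,0,0,0]]]'
```

```text
time_s: 26.1
eef_pos: [0.5886, -0.0367, 0.0461]
eef_rot: [0.0, 0.998, 0.061, 0.001]
wrist_force: [-1.3, -0.2, 5.5]
opening: -0.001
grasp_force: 2.7
```

```bash
python3 -m handwheel '[[[-1,0,0,-3,0,0,0],[-1,-2,0,-8,0,0,0],[-1,-6,0,-9,0,0,0],[-1,-6,0,-9,0,0,0],[-1,-6,0,-9,0,0,0]]]'; cat >> h.py <<'E'
def prof(f,x):
    im=cv2.imread('pics/%s.png'%f).astype(np.float32); a=np.radians(6.95);c,s=np.cos(a),np.sin(a);x/=1e3
    L=[]
    for y in range(-82,80,1):
        Y=y/1e3; u,v=proj(f,[.5625+x*c-Y*s,.0035+x*s+Y*c,.046]); L.append(int(cv2.getRectSubPix(im,(3,3),(u,v)).mean()))
    print(f,[(y,g) for y,g in zip(range(-82,80),L) if y<-66 or -8<y<6 or y>64])
E
python3 - <<'E'
from h import *
snap('wrist','w9'); prof('w9',36.); prof('w1',36.); snap('top','t9'); prof('t9',20.); prof('top',20.)
E
```

```text
time_s: 26.72
eef_pos: [0.5286, -0.0436, 0.1348]
eef_rot: [0.0, 0.998, 0.061, 0.001]
wrist_force: [0.0, -0.4, 0.6]
opening: 0.006
grasp_force: 0.0
w9 [(-82, 226), (-81, 227), (-80, 227), (-79, 227), (-78, 227), (-77, 228), (-76, 228), (-75, 227), (-74, 207), (-73, 170), (-72, 155), (-71, 158), (-70, 159), (-69, 159), (-68, 159), (-67, 160), (-7, 176), (-6, 176), (-5, 177), (-4, 178), (-3, 178), (-2, 178), (-1, 174), (0, 137), (1, 82), (2, 60), (3, 60), (4, 60), (5, 61), (65, 75), (66, 77), (67, 79), (68, 79), (69, 69), (70, 68), (71, 83), (72, 107), (73, 169), (74, 230), (75, 243), (76, 242), (77, 242), (78, 242), (79, 242)]
w1 [(-82, 229), (-81, 229), (-80, 229), (-79, 229), (-78, 229), (-77, 229), (-76, 230), (-75, 227), (-74, 207), (-73, 181), (-72, 163), (-71, 162), (-70, 164), (-69, 165), (-68, 165), (-67, 166), (-7, 184), (-6, 185), (-5, 185), (-4, 184), (-3, 185), (-2, 185), (-1, 172), (0, 135), (1, 92), (2, 69), (3, 65), (4, 66), (5, 67), (65, 84), (66, 85), (67, 85), (68, 82), (69, 72), (70, 70), (71, 82), (72, 120), (73, 178), (74, 227), (75, 244), (76, 244), (77, 243), (78
[... 292 characters left out ...]
, (1, 72), (2, 71), (3, 70), (4, 69), (5, 68), (65, 124), (66, 124), (67, 125), (68, 126), (69, 128), (70, 134), (71, 140), (72, 153), (73, 167), (74, 183), (75, 199), (76, 212), (77, 224), (78, 233), (79, 237)]
top [(-82, 233), (-81, 233), (-80, 233), (-79, 233), (-78, 232), (-77, 231), (-76, 230), (-75, 226), (-74, 222), (-73, 215), (-72, 208), (-71, 201), (-70, 193), (-69, 186), (-68, 180), (-67, 176), (-7, 173), (-6, 173), (-5, 173), (-4, 170), (-3, 167), (-2, 162), (-1, 154), (0, 144), (1, 130), (2, 115), (3, 99), (4, 83), (5, 70), (65, 45), (66, 45), (67, 48), (68, 53), (69, 60), (70, 76), (71, 92), (72, 116), (73, 140), (74, 164), (75, 186), (76, 205), (77, 217), (78, 228), (79, 231)]
```

```bash
python3 -c "
from bench import ctrl; print(ctrl.hand_in())"
```

```text
the job is handed in; nothing more can be done
None
```

The switches are set to on, off, on, on, off with the stylus, the stylus stands back in its well, the cover is shut, and I handed the job in at about 27 s; camera checks confirmed all three, but no verdict came back.

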